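Snap the cam lever shut on the right board clamp

TASK

Two identical green-and-yellow board clamps stand on the soldering bench with their red cam levers open; one holds a brown perforated prototype board, the other a green circuit board. Clamp the brown board: flip the red lever of its clamp over the high point until it snaps fully closed. Do not shift the brown board out of its seat, and leave the other clamp's lever open.

Things in the scene. Friction and masses are not known exactly. Their poses are not given: they have to be found in the camera images.
- perf_clamp: Clamp with the brown board, fixed to the bench: green base 200 x 84 x 14 mm, yellow jaws, red lever. Origin: centre of its underside; x from lever to board, z up. Lever pivot along y at (-60, 0, 36) mm; all but the lever is under 50 mm high. Lever: straight, 90 mm pivot to tip, 8 x 14 mm steel neck, outer 48 mm a red grip, 14 mm (swing) x 20 mm (y).
- perf_lever (a joint): Its lever, rad: 0 (open) leans 0.30 from vertical over the board (+x); grows through upright (0.30) and down to -x, away from the board. Sprung open at 0. Spring resistance peaks at 0.5 N m near 0.65 (8 N, 60 mm from the pivot) and ends at the high point, 1.30. Short of it the lever springs back; past it, it snaps to the stop at 1.70 (closed, 10 deg above level, tip 52 mm up) and stays.
- perf_board: Brown perforated board with rows of solder dots, 72 x 60 x 3 mm, 35 g, lying loose on two rails between that clamp's jaws, its origin (centre of the underside) at (41, 0, 24) mm in the clamp's frame, x along the clamp.
- pcb_lever (a joint): Lever of the twin clamp (240 mm or more to one side), which holds the green circuit board with black chips; same shape and angles, sprung open at 0, to be left open.
Things that resemble listed ones, but are neither listed nor needed, are in the scene too. Leave any purple look-alike of the perf_clamp alone.

How it is judged (in metres and radians):
At the end, for the whole second after the job is handed in: The lever of the brown board's clamp is snapped closed (joint over 1.58 rad of 1.70) and still; the brown board lies flat (within 10 degrees) and within 12 mm of where it started; the other clamp's lever is still open (under 0.5 rad) (value of joint perf_lever above 1.58 rad and velocity of joint perf_lever below 0.2 rad/s and distance of perf_board from where it was at the start of the episode below 0.012 m and angle between perf_board's own z axis and vertical below 0.17 rad and value of joint pcb_lever below 0.5 rad); the robot touches nothing.
It fails at once if the other clamp's lever is swung towards closed (over 0.6 rad) (value of joint pcb_lever above 0.6 rad).
It fails at once if the brown board is knocked more than 25 mm from its seat (distance of perf_board from where it was at the start of the episode above 0.025 m).
It also fails if it takes over 29 s, if anything falls off the work surface, if the arm or the gripper's body presses on something with over 40 N, if the wrist force passes 120 N, or if a joint passes its speed limit or range.

ROBOT

A 6-joint arm with a two-finger parallel gripper is mounted at the origin on the work surface. World frame = base frame: x ahead of the robot, y to its left, z up, the work surface at z = 0. Lengths are in m, angles in degrees, forces in N, time in s.
With the tool pointing down it reaches from about 0.4 to 0.825 m from the base axis. Payload 7 kg.
Tool frame: the origin (TCP) lies at the very end of the fingers, on their centre line; the grasp point (between the pads) lies 19 mm behind it; z points along the fingers, y is the line along which they close (so a half turn about z gives the same grasp; the last joint's range is limited). The gripper opens to 88 mm and grips with 3 to 60 N. Pads are 19 mm wide; open, the fingers measure 130 mm over their backs; the gripper's body (78 mm by 193 mm) begins 47 mm behind the grasp point.
Start: joints at [83.486, 20.546, 0.682, 0, -70.136, -16.507], TCP at [0.264, 0.621, 0.227] pointing down, gripper open.
Joint ranges: [-176.03, 176.03], [-82.01, 121.73], [-58.28, 71.71], [-173.87, 95.51], [-174.79, -0.11], [-173.66, 173.66]. Speed limits (degrees/s): [136.94, 136.94, 172.46, 180, 180, 180].

INTERFACE

Orientations are given as [roll, pitch, yaw] about the fixed x, y, z axes, in that order (R = Rz(yaw) Ry(pitch) Rx(roll)).
In Python, from plant import r gives the robot as it stands. The module is installed in compiled form; this text tells all that it offers.
- The arm moves only by the tool jog_arm, never from a script. Its arguments are lists of equal length, an entry for each row: "travel": the shift along the tool's x, y, z each as a share of 50 cm, from -1 to 1, a list of three; "dr": the turn, a rotation vector about the tool's x, y, z each as a share of 360 degrees, from -1 to 1, a list of three; "claw": the opening, from 0 (shut) to 1 (fully open). A call has exactly 10 rows; each row is the pose to reach, as a shift and turn from the pose commanded when the call began, along the tool's axes at that moment, turning the shorter way round; what a row does not reach only later rows make up. A row lasts 1/8 s, in which the tool goes at most 62.5 mm and 10.7 degrees, less where a joint would pass 70% of its speed; a pose out of reach is approached as far as the arm can. A call with a number of a shift or a turn outside -1 to 1 is refused whole. A call with a gripper value outside its range is refused whole. The fingers move at their own pace and stop on an object; "newtons" is the grip in N (left out, the last holds). Time passes only in rows, so rows that repeat a pose let the fingers close, or fill a call up. It gives the time, the measured TCP pose, the force, the opening and the grip force at its end, in the units of the state.
- r.get_state(): the state, without advancing time (a new reading comes with each control period).
- r.capture(name): name is "side" or "top"; returns a dict with "pixels" (420x560x3 uint8, red, green, blue), "range_z" (420x560 float32, m along the optical axis (not along the pixel's ray), 0 where there is no reading), "fx", "fy", "cx", "cy" (pixels), "position" and "attitude" of the camera in the world. Camera axes: x right, y up, looking along -z (the intrinsics and any distortion apply to the point x, -y, -z); pixel columns grow to the right and rows downward; lengths in m; the calibration is good to about 2 mm. A picture is of the moment at which its call begins.
- r.close_job(): hands the job in; it is judged then, once.
Trained networks look in the newest picture that a camera, given by its name, has taken for a name from the list of things; names that differ only in an ending like _2 or _b are one class to them, and where a whole thing is asked for, a point or a joint stands for the part that bears it (a point fixed in the world has none). Each returns a list of dicts, best first, with "conf" (0 to 1); they miss things now and then, are a little off and sometimes report something else, mostly with a low value. They report only what shows in the picture. A call takes as long as a camera call. They do not tell look-alikes from the thing itself.
- r.boxes_of(name, camera): "extent" ([left, top, right, bottom] in pixels, round what is visible of it).
- r.regions_of(name, camera): "pixels" (420x560 bool, what is visible of it) and "extent" ([left, top, right, bottom] in pixels, round what is visible of it).
- r.tip_of(name, camera): "at" ([column, row] in pixels: a listed point, or the origin of a listed thing).
The state is a dict: "time_s": time; "joints": joint angles; "qd": joint speeds; "joint_torque": joint torques, N m; "tcp_pos": TCP position; "eef_rot": TCP orientation; "contact_force": force on the tool from outside, world axes, zero at the start; "moment": the same for the moment, N m; "gripper_width": finger opening in m; "gripper_force": force on a finger pad.
Only numpy, scipy, OpenCV 4.12 (cv2) and the standard library are available. Lean on these libraries where they do the work, as an engineer would, in place of code of your own. Each camera call takes 0.05 s, during which the arm holds its last target. There are 200 camera calls.

## Working session

There is one attempt and no reset: what is moved stays moved. The work goes in short steps, Python scripts to look and compute and a tool call to move; the robot and the scene stay as the last step left them, time stands still between calls to the robot, and variables do not carry over. Pictures are saved under pics/ and viewed, at most 10 in all, crops included, and the job is handed in when it is done.

Besides the shell and the picture viewer there is one more tool, called after "Call:" as a command line: name --argument value ..., lists and objects as JSON in quotes. jog_arm: Moves the arm, as the interface text tells. Its arguments: {"type":"object","properties":{"travel":{"type":"array"},"dr":{"type":"array"},"claw":{"type":"array"},"newtons":{"type":"number"}},"required":["travel","dr","claw"]}

```bash
mkdir -p pics; cat > h.py <<'E'
import numpy as np, cv2
from scipy.spatial.transform import Rotation as R
from plant import r
def att(c):
    a=np.array(c["attitude"],float)
    if a.shape==(3,3): return a
    if a.shape==(4,): return None
    return R.from_euler('xyz',a,degrees=True).as_matrix()
def world(c):
    z=c["range_z"]; v,u=np.mgrid[0:420,0:560]
    p=np.stack([(u-c["cx"])/c["fx"]*z,-(v-c["cy"])/c["fy"]*z,-z],-1)
    return p@att(c).T+np.array(c["position"])
E
python3 - <<'E'
from h import *
for n in("top","side"):
    c=r.capture(n); cv2.imwrite(f"pics/{n}0.png",cv2.cvtColor(c["pixels"],cv2.COLOR_RGB2BGR))
    print(n,c.keys(),c["position"],c["attitude"],c["fx"],c["cx"],c["cy"])
    np.savez(f"{n}0.npz",p=world(c),z=c["range_z"],px=c["pixels"])
    for k in("perf_clamp","perf_lever","perf_board","pcb_lever"):
        for f in (r.boxes_of,r.tip_of): print(k,f(k,n))
print(r.get_state())
E
```

```text
top dict_keys(['pixels', 'range_z', 'fx', 'fy', 'cx', 'cy', 'position', 'attitude']) [0.4435296  0.00539156 0.86478139] [ 10.85569539  -1.8971944  -89.24134468] 493.26709058649095 278.0932072843191 203.69109669425077
perf_clamp [{'extent': [101.2, 157.4, 174.2, 281.7], 'conf': 0.84}, {'extent': [233.8, 150.4, 298.4, 264.2], 'conf': 0.73}]
perf_clamp [{'at': [139.0, 218.7], 'conf': 0.94}, {'at': [264.9, 207.6], 'conf': 0.61}]
perf_lever [{'extent': [261.5, 213.7, 279.5, 244.2], 'conf': 0.92}, {'extent': [120.0, 224.8, 152.8, 260.1], 'conf': 0.75}]Traceback (most recent call last):
  File "<stdin>", line 7, in <module>
ValueError: it knows: perf_board, perf_clamp
```

```bash

python3 - <<'E'
from h import *
for n in("top","side"):
    c=r.capture(n); cv2.imwrite(f"pics/{n}0.png",cv2.cvtColor(c["pixels"],cv2.COLOR_RGB2BGR))
    print(n,c["position"],c["attitude"])
    np.savez(f"{n}0.npz",p=world(c),z=c["range_z"],px=c["pixels"])
    for k in("perf_clamp","perf_board"): print(k,r.boxes_of(k,n),r.tip_of(k,n))
    for k in("perf_lever","pcb_lever"): print(k,r.boxes_of(k,n))
s=r.get_state();print({k:s[k] for k in("time_s","tcp_pos","eef_rot","contact_force")})
E
```

```text
top [0.4435296  0.00539156 0.86478139] [ 10.85569539  -1.8971944  -89.24134468]
perf_clamp [{'extent': [233.0, 150.6, 294.7, 262.3], 'conf': 0.86}, {'extent': [103.6, 161.5, 174.2, 283.5], 'conf': 0.76}] [{'at': [139.6, 219.6], 'conf': 0.64}]
perf_board [{'extent': [109.6, 168.5, 155.9, 220.1], 'conf': 0.63}] [{'at': [131.7, 192.4], 'conf': 0.93}]
perf_lever [{'extent': [121.6, 227.3, 151.9, 259.4], 'conf': 0.79}, {'extent': [259.3, 210.9, 279.6, 243.9], 'conf': 0.55}]
pcb_lever [{'extent': [413.3, 206.5, 438.9, 238.7], 'conf': 0.9}]
side [ 0.52697184 -0.59435238  0.56894824] [47.95416316 -0.77167941 -5.7383512 ]
perf_clamp [{'extent': [238.0, 178.4, 335.3, 247.6], 'conf': 0.89}, {'extent': [226.8, 127.5, 307.2, 182.3], 'conf': 0.63}, {'extent': [244.2, 128.0, 256.2, 158.9], 'conf': 0.5}] [{'at': [267.2, 166.3], 'conf': 0.81}]
perf_board [{'extent': [263.7, 148.4, 296.6, 163.7], 'conf': 0.86}] [{'at': [280.1, 158.3], 'conf': 0.81}]
perf_lever [{'extent': [255.1, 182.2, 272.9, 217.5], 'conf': 0.58}, {'extent': [242.1, 124.7, 257.5, 162.1], 'conf': 0.49}]
pcb_lever [{'extent': [272.0, 283.8, 292.3, 331.7], 'conf': 0.79}]
{'time_s': 0.9, 'tcp_pos': array([0.26396323, 0.62123634, 0.22657515]), 'eef_rot': array([-1.79997544e+02,  1.15318489e-03, -2.30196447e+01]), 'contact_force': array([0.55640831, 0.54347778, 0.40059527])}
```

View pics/top0.png

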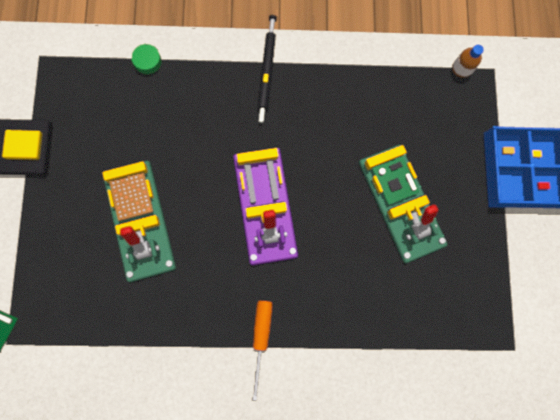

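View pics/side0.png

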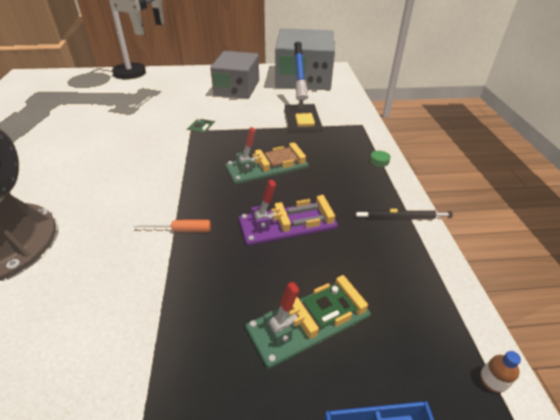

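Candidates in the top picture are the green clamp with the brown dotted board at (139,219), the purple empty look-alike at (265,207) and the green clamp with the green circuit board at (403,205). The first fits, since it has a green base and a brown perforated board. I'll confirm it in a crop and fit its pose.

```bash

python3 - <<'E'
from h import *
d=np.load("top0.npz");p=d["p"];px=d["px"]
crop=px[140:300,80:200]; cv2.imwrite("pics/crop0.png",cv2.cvtColor(cv2.resize(crop,None,fx=3.7,fy=3.7,interpolation=cv2.INTER_CUBIC),cv2.COLOR_RGB2BGR))
hsv=cv2.cvtColor(px,cv2.COLOR_RGB2HSV)
roi=np.zeros((420,560),bool); roi[145:295,90:190]=1
print("mat z",np.median(p[300:340,100:200,2]))
m=roi&(p[...,2]>0.008); print(m.sum())
q=p[m]; low=q[q[:,2]<0.05]
rect=cv2.minAreaRect((low[:,:2]*1000).astype(np.float32)); print("rect all<50",rect)
g=roi&(p[...,2]>0.008)&(p[...,2]<0.02); rect=cv2.minAreaRect((p[g][:,:2]*1000).astype(np.float32)); print("base",rect,np.median(p[g][:,2]))
red=roi&((hsv[...,0]<6)|(hsv[...,0]>174))&(hsv[...,1]>150)&(hsv[...,2]>60)
print("red top",red.sum(),p[red].mean(0),np.nanmin(p[red],0),np.nanmax(p[red],0))
br=roi&(hsv[...,0]>6)&(hsv[...,0]<18)&(hsv[...,1]>60)
print("brown",br.sum(),np.median(p[br],0), cv2.minAreaRect((p[br&(abs(p[...,2]-.027)<.006)][:,:2]*1000).astype(np.float32)))
d=np.load("side0.npz");p=d["p"];px=d["px"];hsv=cv2.cvtColor(px,cv2.COLOR_RGB2HSV)
roi=np.zeros((420,560),bool); roi[120:182,220:315]=1
g=roi&(p[...,2]>0.008)&(p[...,2]<0.05);print("side rect",cv2.minAreaRect((p[g][:,:2]*1000).astype(np.float32)))
red=roi&((hsv[...,0]<6)|(hsv[...,0]>174))&(hsv[...,1]>150)&(hsv[...,2]>60)
print("red side",red.sum(),p[red].mean(0),p[red].min(0),p[red].max(0))
E
```

```text
mat z 0.0014258321184839051
5627
rect all<50 ((575.027099609375, 221.17416381835938), (199.88232421875, 85.11429595947266), 16.75686264038086)
base ((575.027099609375, 221.17416381835938), (199.88232421875, 85.11429595947266), 16.75686264038086) 0.014284285249093864
red top 207 [0.5343686  0.20744979 0.11300111] [0.4435296  0.00539156 0.01418448] [0.54627041 0.24673029 0.86478139]
brown 1468 [0.61148968 0.2331475  0.02754051] ((601.7719116210938, 230.1187286376953), (96.81535339355469, 60.938018798828125), 16.450756072998047)
side rect ((623.4667358398438, 283.09332275390625), (364.78363037109375, 174.62396240234375), 49.35435104370117)
red side 12 [0.55825127 0.06987065 0.12225825] [ 5.36565471e-01 -5.33930099e-04  1.19123508e-01] [0.57184404 0.20810517 0.12411107]
```

View pics/crop0.png

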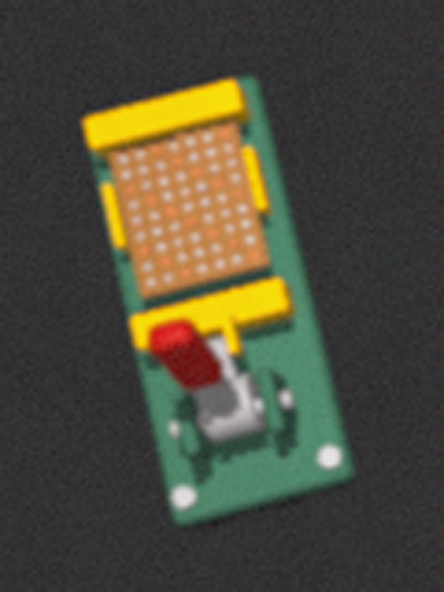

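The crop confirms it: brown board with solder dots, red lever leaning over it from about (170,340) in the crop, green base. The pose is centre (0.575, 0.221), yaw 16.7°. I'll move above it with the fingers closed.

Call:
jog_arm --travel '[[0.09,0.05,0],[0.19,0.105,0],[0.29,0.16,0],[0.39,0.215,0],[0.49,0.27,0],[0.59,0.325,0],[0.69,0.38,0],[0.79,0.44,0],[0.885,0.493,0],[0.885,0.493,0]]' --dr '[[0,0,-0.015],[0,0,-0.03],[0,0,-0.045],[0,0,-0.06],[0,0,-0.075],[0,0,-0.09],[0,0,-0.105],[0,0,-0.1103],[0,0,-0.1103],[0,0,-0.1103]]' --claw '[0,0,0,0,0,0,0,0,0,0]' --newtons 20

```text
time_s: 2.15
tcp_pos: [0.5765, 0.2182, 0.2263]
eef_rot: [180.0, 0.0, 16.4]
contact_force: [-0.8, -0.2, 0.6]
gripper_width: 0.0008
gripper_force: 0.0
```

Call:
jog_arm --travel '[[0,-0.006,0.05],[0,-0.006,0.1],[0,-0.006,0.15],[0,-0.006,0.2],[0,-0.006,0.24],[0,-0.006,0.263],[0,-0.006,0.263],[0,-0.006,0.263],[0,-0.006,0.263],[0,-0.006,0.263]]' --dr '[[0,0,0],[0,0,0],[0,0,0],[0,0,0],[0,0,0],[0,0,0],[0,0,0],[0,0,0],[0,0,0],[0,0,0]]' --claw '[0,0,0,0,0,0,0,0,0,0]'

```text
time_s: 3.4
tcp_pos: [0.5742, 0.2243, 0.0957]
eef_rot: [-180.0, -0.1, 16.7]
contact_force: [-0.3, 0.2, 0.3]
gripper_width: 0.0006
gripper_force: 0.0
```

```bash

python3 - <<'E'
from h import *
c=r.capture("side"); cv2.imwrite("pics/s1.png",cv2.cvtColor(cv2.resize(c["pixels"][60:210,180:360],None,fx=4,fy=4,interpolation=cv2.INTER_CUBIC),cv2.COLOR_RGB2BGR))
s=r.get_state();print(s["tcp_pos"],s["eef_rot"],s["contact_force"])
E
```

```text
[0.57415956 0.22427758 0.09554808] [-1.79983421e+02 -4.24555167e-02  1.66837604e+01] [-0.46091129  0.22623477 -0.42278196]
```

View pics/s1.png

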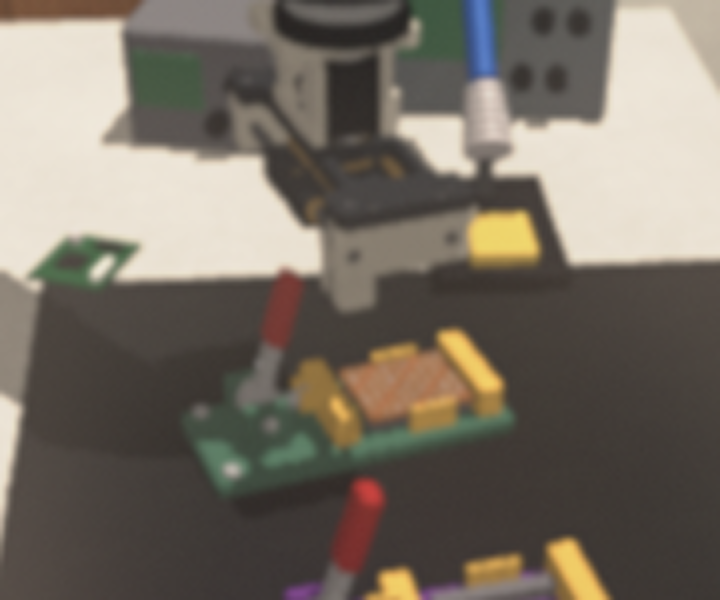

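The side view shows the closed fingers at about (350,290) on the board side of the red lever at about (280,310), clear of the jaws. Next I push.

Call:
jog_arm --travel '[[-0.015,0.004,0],[-0.03,0.006,0],[-0.045,0.006,-0.002],[-0.06,0.006,-0.003],[-0.074,0.006,-0.004],[-0.087,0.006,-0.005],[-0.103,0.006,-0.005],[-0.118,0.006,-0.005],[-0.133,0.006,-0.001],[-0.148,0.006,0.003]]' --dr '[[0,0,0],[0,0,0],[0,0,0],[0,0,0],[0,0,0],[0,0,0],[0,0,0],[0,0,0],[0,0,0],[0,0,0]]' --claw '[0,0,0,0,0,0,0,0,0,0]'

```text
time_s: 4.7
tcp_pos: [0.5056, 0.2011, 0.0949]
eef_rot: [-180.0, -0.3, 16.7]
contact_force: [7.2, 1.1, 4.0]
gripper_width: 0.0002
gripper_force: 4.0
```

Call:
jog_arm --travel '[[-0.014,0,0.007],[-0.027,0,0.015],[-0.039,0,0.026],[-0.05,0,0.037],[-0.055,0,0.044],[-0.06,0,0.052],[-0.066,0,0.063],[-0.068,0,0.067],[-0.068,0,0.067],[-0.068,0,0.067]]' --dr '[[0,0,0],[0,0,0],[0,0,0],[0,0,0],[0,0,0],[0,0,0],[0,0,0],[0,0,0],[0,0,0],[0,0,0]]' --claw '[0,0,0,0,0,0,0,0,0,0]'

```text
time_s: 5.95
tcp_pos: [0.4716, 0.1904, 0.0602]
eef_rot: [-180.0, -0.0, 16.7]
contact_force: [-0.1, -0.7, 0.1]
gripper_width: 0.0002
gripper_force: 0.0
```

```bash

python3 - <<'E'
from h import *
c=r.capture("side"); cv2.imwrite("pics/s2.png",cv2.cvtColor(cv2.resize(c["pixels"][60:210,180:360],None,fx=4,fy=4,interpolation=cv2.INTER_CUBIC),cv2.COLOR_RGB2BGR))
E
```

```text
(no output)
```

View pics/s2.png

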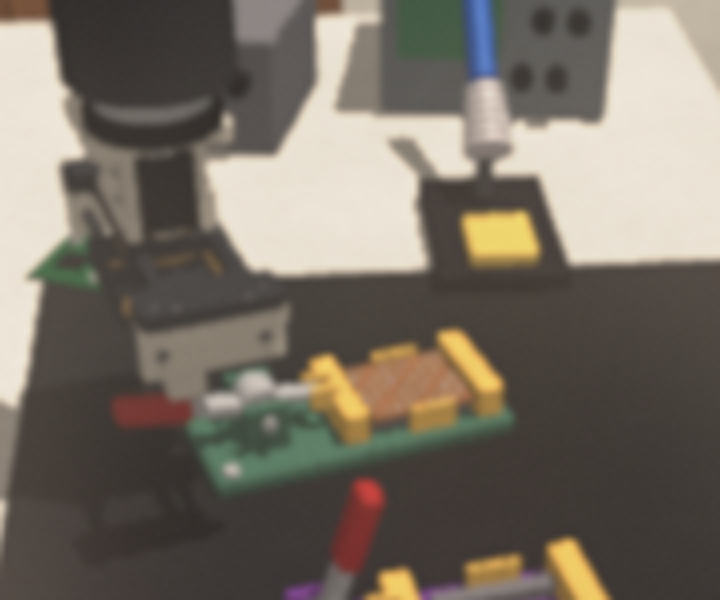

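The lever now lies down at (110–190, 410), snapped away from the fingers. The board is in its seat at (405,385), and contact force is about zero. I'll lift clear and verify.

Call:
jog_arm --travel '[[0,0,-0.03],[0,0,-0.07],[0,0,-0.12],[0,0,-0.17],[0,0,-0.22],[0,0,-0.26],[0,0,-0.26],[0,0,-0.26],[0,0,-0.26],[0,0,-0.26]]' --dr '[[0,0,0],[0,0,0],[0,0,0],[0,0,0],[0,0,0],[0,0,0],[0,0,0],[0,0,0],[0,0,0],[0,0,0]]' --claw '[0,0,0,0,0,0,0,0,0,0]'

```text
time_s: 7.25
tcp_pos: [0.4712, 0.1901, 0.1895]
eef_rot: [180.0, 0.1, 16.7]
contact_force: [-0.0, 0.9, 0.7]
gripper_width: 0.0005
gripper_force: 0.0
```

```bash

python3 - <<'E'
from h import *
c=r.capture("side"); cv2.imwrite("pics/s3.png",cv2.cvtColor(cv2.resize(c["pixels"][60:360,180:400],None,fx=2,fy=2,interpolation=cv2.INTER_CUBIC),cv2.COLOR_RGB2BGR))
p=world(c);hsv=cv2.cvtColor(c["pixels"],cv2.COLOR_RGB2HSV)
red=((hsv[...,0]<8)|(hsv[...,0]>172))&(hsv[...,1]>120)
red[:155]=0;red[172:]=0;red[:,:200]=0;red[:,232:]=0
q=(p[red]-[.575,.221,0])@R.from_euler('z',16.7,degrees=True).as_matrix()
print(red.sum(),np.percentile(q,[5,50,95],axis=0))
print(r.tip_of("perf_board","side"),r.get_state()["contact_force"])
E
```

```text
124 [[-0.1472719  -0.00627169  0.04345933]
 [-0.12612245 -0.0032292   0.05168611]
 [-0.10882761  0.00745579  0.0576611 ]]
[{'at': [275.3, 158.5], 'conf': 0.57}] [0.38456434 0.18101955 0.13567351]
```

View pics/s3.png

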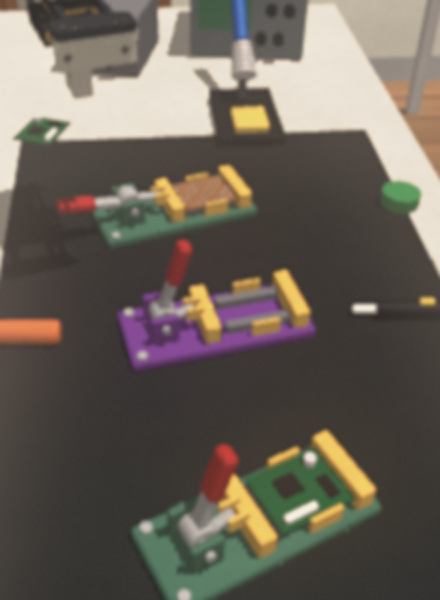

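The lever at (75,204) is closed: its grip reaches about 147 mm behind the clamp centre at a height of about 52 mm, which matches the stop. The board is seated at (205,193), and the other two levers are upright. I'll hand the job in.

```bash
python3 -c "
from plant import r
print(r.close_job())"
```

```text
the job is handed in; nothing more can be done
None
```

I flipped the brown board's clamp lever until it snapped closed; the last picture shows the board still in its seat and the other clamp's lever open, and the job is handed in at about 7 s of the 29 s allowed, with no verdict returned.

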